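# Weigh the bean tin on the spring hook scale

### The arm

A 6-joint arm with a two-finger parallel gripper is mounted at the origin on the work surface. World frame = base frame: x ahead of the robot, y to its left, z up, the work surface at z = 0. Lengths are in m, angles in rad, forces in N, time in s.
With the tool pointing down it reaches from about 0.35 to 0.775 m from the base axis. Payload 7.3 kg.
Tool frame: the origin (TCP) lies at the very end of the fingers, on their centre line; the grasp point (between the pads) lies 19 mm behind it; z points along the fingers, y is the direction in which the jaws open and shut (so a half turn about z gives the same grasp; the last joint's range is limited). The gripper opens to 92 mm and grips with 3 to 60 N. Pads are 19 mm wide; open, the fingers measure 130 mm over their backs; the gripper's body (75 mm by 190 mm) begins 47 mm behind the grasp point.
Start: joints at [-1.276, 0.342, 1.524, -0, 1.275, -0.146], TCP at [0.224, -0.475, 0.205] pointing down, gripper open.
Joint ranges: [-2.53, 2.53], [-0.77, 2.02], [0.04, 2.7], [-1, 4.14], [0.28, 2.66], [-3.11, 3.11]. Speed limits (rad/s): [2.57, 2.57, 3.14, 3.14, 3.14, 3.14].

### API

Orientations are given as [roll, pitch, yaw] about the fixed x, y, z axes, in that order (R = Rz(yaw) Ry(pitch) Rx(roll)).
In Python, from cell import monitor, eyes, order gives the robot as it stands. The module is installed in compiled form; this text tells all that it offers.
- The arm moves only by the tool carry_out, never from a script. Its argument "targets" is a list of rows, each a list of 2 entries, a list of its own where there are three numbers: the shift along the tool's x, y, z in m, then the turn about the tool's z in rad. In form: [[[dx, dy, dz], twist], ...]. A call has 1 to 10 rows; each row shifts and turns the pose as measured when the row begins, along the tool's axes as they then stand; what a row does not reach is not made up. A row lasts 1/8 s, in which the tool goes at most 62.5 mm and 10.7 degrees, less where a joint would pass 70% of its speed; a pose out of reach is approached as far as the arm can. A call is refused whole if a number of a shift passes 0.0625 or a number of a turn 0.188, either way. A call with a gripper value outside its range is refused whole. "fingers" is the closure, from 0 (fully open) to 1 (shut), set as the call begins (left out, the last holds). The fingers move at their own pace and stop on an object; "grip_force" is the grip in N (left out, the last holds). Time passes only in rows, so rows that do not move let the fingers close. It gives the time, the measured TCP pose, the force and the opening at its end, in the units of the state.
- monitor.observe(): the state, without advancing time (a new reading comes with each control period).
- eyes.read_camera(name): name is "side" or "top" or "wrist"; returns the picture (384x512x3 uint8, red, green, blue); there is no depth.
- eyes.camera_info(name): a dict with "K" (3x3 intrinsics, pixels), "rvec" (rotation vector, rad) and "tvec" (3), from world to camera coordinates, as OpenCV has them. Camera axes: x right, y down, z forward; pixel columns grow to the right and rows downward; lengths in m; the calibration is good to about 2 mm. The wrist camera is an equidistant fisheye: a pixel r from the principal point sees the ray r / f radians off the axis. A picture is of the moment at which its call begins: read the wrist's pose just before it. camera_info takes no time and is no camera call; for the wrist camera it gives the pose at the moment of the call.
- order.hand_in(): hands the job in, once; it reports no verdict.
The state is a dict: "time": time; "qpos": joint angles; "qvel": joint speeds; "joint_efforts": joint torques, N m; "tool_pos": TCP position; "tool_rot": TCP orientation; "contact_force": force on the tool from outside, world axes, zero at the start; "torque": the same for the moment, N m; "opening": finger opening in m.
Only numpy, scipy, OpenCV 4.12 (cv2) and the standard library are available. Lean on these libraries where they do the work, as an engineer would, in place of code of your own. Each camera call takes 0.05 s, during which the arm holds its last target.

### The job

Hang the bean tin by its bail on the hook of the spring scale, easing the weight onto the spring until the scale carries all of it, so that the hook never jerks or bounces up or down when you let go. With your hand off it, let it hang still for at least a second, then lift it off just as slowly and stand it gently in the roasting pan. Don't force the hook, and leave the cups, the jebena and the grinder where they are.

Things in the scene. Friction and masses are not known exactly. Their poses are not given: they have to be found in the camera images.
- tin_grip (a point): Centre of the square wooden grip (22 x 22 mm, 50 mm tall) on top of the bean tin; hold the tin here. The tin is a closed steel can, 62 mm across, 66 mm high, copper lid, 168 mm tall overall; this point is 143 mm above its underside. Tin axes: z up, y along the bail's bar, x through the bail's window. Weighs 0.15 to 0.66 kg, not known beforehand.
- tin_bar (a point): Middle of the bail's top bar (round, 6 mm thick, 52 mm long along the tin's y), 28 mm below tin_grip. Below it is an open window 46 mm high (down to the lid) and 48 mm wide between two upright legs; the hook goes through this window along the tin's x, either way round. The wooden grip's lower end is 3 mm above the bar's centre.
- tin: The bean tin; origin at the centre of its underside, same axes as tin_grip.
- scale: The fixed spring scale; origin on the step straight below the hook, z up. Its green column (34 x 40 mm, 264 mm tall) and base plate stand on its +x side, the column's face 133 mm and the plate's edge 70 mm from the origin. The hook reaches out from the column, its free tip pointing to -x; nothing is above or under the hook.
- hook_seat (a point): Middle of the hook's flat floor, where the bail's bar is to lie (bar centre 3 mm above it); 230 mm above the step when empty; axes as scale. The hook is a strip 18 mm wide (y) bent to a U: floor 12 mm long (x), 4 mm thick, both sides flare outward and rise 14 mm (mouth 28 mm, overall 32 mm). From its rear a 10 mm wide arm runs to the column, 7 to 13 mm above the floor.
- hook (a joint): How far the hook is down, m: 0 empty, at its top stop; bottom stop 0.09. Settled load = 0.3 N + 80 N/m x value; a hung tin settles at 0.014 to 0.078. Let go out of balance it jumps about 0.15 m/s per newton and bounces for seconds; over 0.08 m/s is a jerk. While the tin is held the hook is where the hand puts it: only the felt force tells when the scale carries all.
- pan_floor (a point): Centre of the roasting pan's flat inner floor, 4 mm above the step; the pan is a dark steel round pan, fixed, inner floor about 85 mm radius, rim 24 mm high and 100 mm radius, with two loop handles to 125 mm.
- pan: The roasting pan; origin at the centre of its underside.
- jebena: Clay coffee pot, about 200 mm tall, 125 mm across, spout and handle to 90 mm from its axis, standing in a straw-coloured plastic ring; bystander. Origin under its centre.
- cup_a: Green ceramic cup, 66 mm across, 55 mm high; bystander. Origin under its centre.
- cup_b: The other green cup, same size; bystander.
- grinder: Wooden coffee grinder, 110 mm square, 210 mm tall with a crank reaching 95 mm from its axis; bystander. Origin under its centre.
Not all that is in view belongs to the job. There is more than one size of the tin; the job needs the middle-sized.

How it is judged:
By the outcome, as a careful person would: the job done as asked, in the order asked, and still so for the second after the job is handed in, with the robot touching nothing.
It also fails if it takes over 72 s, if anything falls off the work surface, if the arm or the gripper's body presses on something with over 40 N, if the wrist force passes 120 N, or if a joint passes its speed limit or range.

## Working session

There is one attempt and no reset: what is moved stays moved. The work goes in short steps, Python scripts to look and compute and a tool call to move; the robot and the scene stay as the last step left them, time stands still between calls to the robot, and variables do not carry over. Pictures are saved under pics/ and viewed, and the job is handed in when it is done.

Besides the shell and the picture viewer there is one more tool, called after "Call:" as name(argument=value, ...) on one line, values as JSON. carry_out: Moves the arm, as the interface text tells. Its arguments: {"type":"object","properties":{"targets":{"type":"array","items":{"type":"array"}},"fingers":{"type":"number"},"grip_force":{"type":"number"}},"required":["targets"]}

```bash
mkdir -p pics; python3 - <<'E'
from cell import monitor, eyes, order
import cv2,numpy as np
s=monitor.observe()
for k,v in s.items(): print(k,np.round(v,4))
for n in ["side","top","wrist"]:
    i=eyes.camera_info(n); print(n,{k:np.round(v,4).tolist() for k,v in i.items()})
    im=eyes.read_camera(n); cv2.imwrite(f"pics/{n}0.png",im[:,:,::-1])
E
```

```text
time 0.0
qpos [-1.276   0.3428  1.525   0.      1.2754 -0.146 ]
qvel [ 0.0013 -0.0001 -0.0004 -0.0001  0.0006  0.0005]
joint_efforts [-1.10000e-03 -4.31248e+01 -2.44213e+01  7.17000e-02  5.62000e-02
 -1.00000e-04]
tool_pos [ 0.2239 -0.4744  0.2038]
tool_rot [-3.1401e+00 -3.0000e-04  4.4080e-01]
contact_force [ 0.3574 -1.4089 -0.2497]
torque [-0.0156 -0.0235  0.0016]
opening 0.092
side {'K': [[404.3117, 0.0, 262.7872], [0.0, 404.3117, 192.3899], [0.0, 0.0, 1.0]], 'rvec': [0.23, -2.6533, 1.5459], 'tvec': [0.5291, 0.202, 1.3428]}
top {'K': [[373.6946, 0.0, 253.6853], [0.0, 373.6946, 189.7409], [0.0, 0.0, 1.0]], 'rvec': [2.1241, -2.179, 0.1033], 'tvec': [0.0413, 0.5472, 1.254]}
wrist {'K': [[297.3186, 0.0, 254.2987], [0.0, 297.3186, 191.6774], [0.0, 0.0, 1.0]], 'rvec': [-2.4249, 1.5379, 0.2412], 'tvec': [-0.5243, -0.0372, 0.3914]}
```

View pics/side0.png

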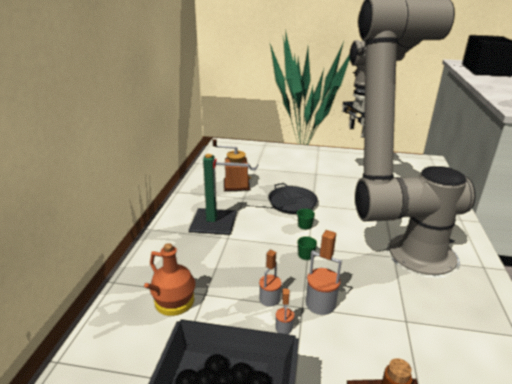

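View pics/top0.png

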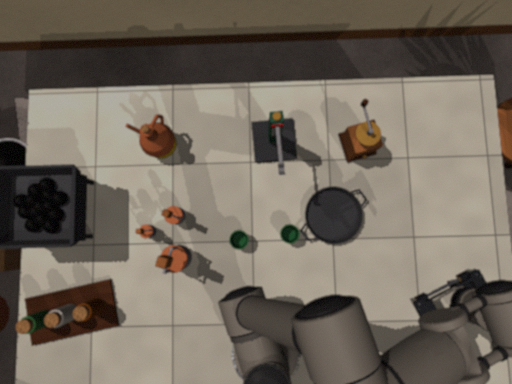

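View pics/wrist0.png

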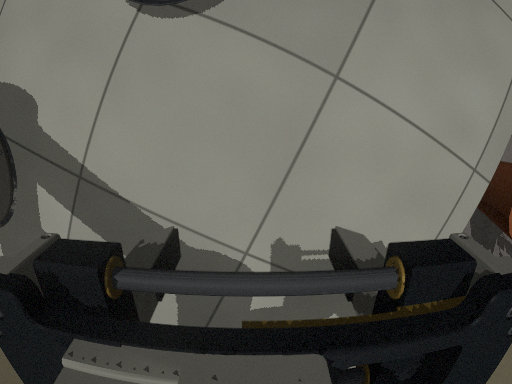

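Candidate tins in the top view are (173,215), (146,231) and (173,259). In the side view they are (270,290), (285,318) and (322,285). By size these are middle, small and large, so the middle one is side (270,290) / top (173,215). The next crops check that.

```bash
python3 - <<'E'
import cv2
t=cv2.imread("pics/top0.png"); s=cv2.imread("pics/side0.png")
cv2.imwrite("pics/t1.png",cv2.resize(t[190:290,120:220],None,fx=6,fy=6,interpolation=cv2.INTER_CUBIC))
cv2.imwrite("pics/s1.png",cv2.resize(s[220:340,230:360],None,fx=5,fy=5,interpolation=cv2.INTER_CUBIC))
cv2.imwrite("pics/t2.png",cv2.resize(t[95:250,235:395],None,fx=4,fy=3.8,interpolation=cv2.INTER_CUBIC))
cv2.imwrite("pics/s2.png",cv2.resize(s[135:265,180:330],None,fx=5,fy=4.6,interpolation=cv2.INTER_CUBIC))
E
```

```text
(no output)
```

View pics/t1.png

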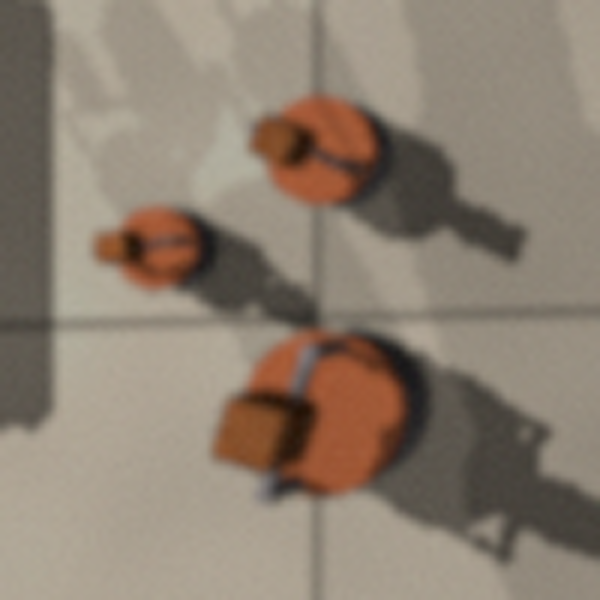

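View pics/s1.png

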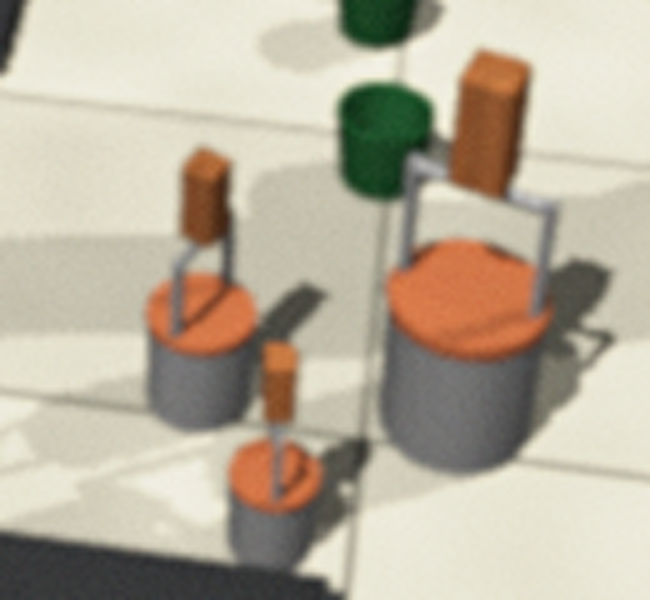

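View pics/t2.png

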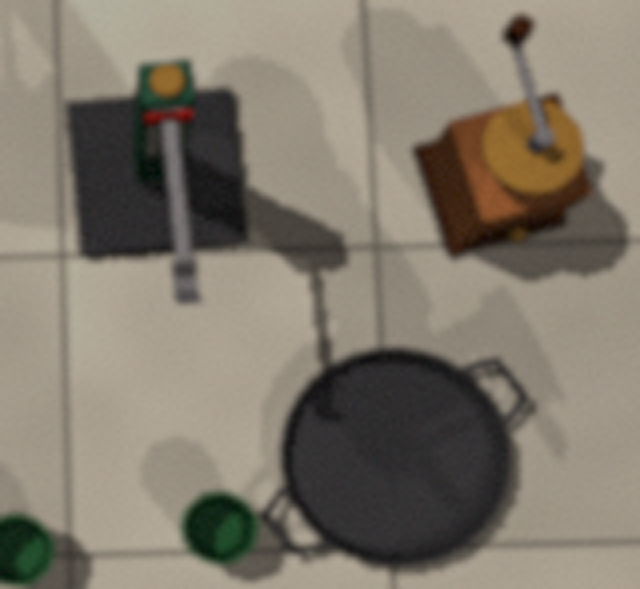

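View pics/s2.png

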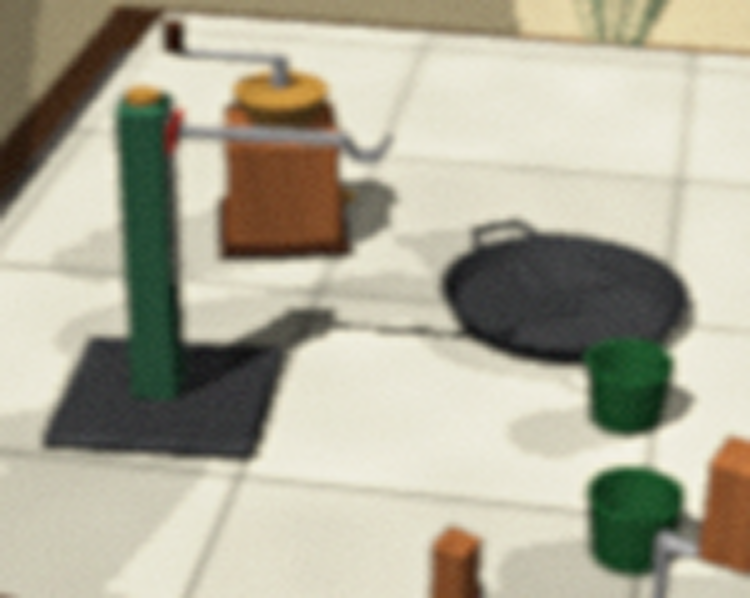

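```bash
cat > h.py <<'E'
import numpy as np, cv2, json
from cell import monitor, eyes
def ray(n,uv,info=None):
    i=info or eyes.camera_info(n); K=np.array(i["K"]); R,_=cv2.Rodrigues(np.array(i["rvec"],float)); t=np.array(i["tvec"],float).ravel()
    x=(uv[0]-K[0,2])/K[0,0]; y=(uv[1]-K[1,2])/K[1,1]
    if n=="wrist":
        r=np.hypot(x,y); d=np.array([np.sin(r)*x/max(r,1e-9),np.sin(r)*y/max(r,1e-9),np.cos(r)])
    else: d=np.array([x,y,1.])
    d=R.T@d; return -R.T@t, d/np.linalg.norm(d)
def tri(*rays):
    A=np.zeros((3,3));b=np.zeros(3)
    for c,d in rays:
        P=np.eye(3)-np.outer(d,d);A+=P;b+=P@c
    p=np.linalg.solve(A,b); return p,[np.linalg.norm((np.eye(3)-np.outer(d,d))@(p-c)) for c,d in rays]
def plane(r,z): c,d=r; return c+d*(z-c[2])/d[2]
E
python3 - <<'E'
from h import *
np.set_printoptions(precision=4,suppress=True)
def P(nm,s,t): print(nm,*tri(ray("side",s),ray("top",t)))
P("griptop",(271.2,252.6),(165.8,213.3))
P("hook",(254,168.7),(281.2,168.9))
P("lid",(270.3,282.5),(173.3,215.2))
P("largegrip",(329.2,234),(163.5,261.5))
for n,f in (("side","side0"),("top","top0")):
    im=cv2.imread(f"pics/{f}.png")
    print(n)
# pan rim ellipse
im=cv2.imread("pics/top0.png");m=(im.max(2)<75).astype(np.uint8)
m[:,:290]=0;m[:,390:]=0;m[:175]=0;m[260:]=0
k=cv2.morphologyEx(m,cv2.MORPH_OPEN,np.ones((15,15)))
c=max(cv2.findContours(k,0,1)[0],key=cv2.contourArea);e=cv2.fitEllipse(c);print("pan top",e,plane(ray("top",e[0]),.024))
im=cv2.imread("pics/side0.png");m=(im.max(2)<90).astype(np.uint8)
m[:,:265]=0;m[:,320:]=0;m[:180]=0;m[216:]=0
k=cv2.morphologyEx(m,cv2.MORPH_OPEN,np.ones((9,9)))
c=max(cv2.findContours(k,0,1)[0],key=cv2.contourArea);e2=cv2.fitEllipse(c);print("pan side",e2,plane(ray("side",e2[0]),.024));P("pan",e2[0],e[0])
for p in [(265.6,286),(276,277)]: print("leg",plane(ray("side",p),.066))
# scale: arm ends top
for p in [(235+170/4,95+120/3.8),(235+182/4,95+255/3.8)]: print("arm",plane(ray("top",p),.24))
# plate corners
for p in [(70,103),(235,90),(245,240),(85,257)]: print("plate",plane(ray("top",(235+p[0]/4,95+p[1]/3.8)),.0))
im=cv2.cvtColor(cv2.imread("pics/top0.png"),cv2.COLOR_BGR2HSV)
m=cv2.inRange(im,(45,80,20),(85,255,255))
for c in cv2.findContours(m,0,1)[0]:
    if cv2.contourArea(c)>60: (u,v),r=cv2.minEnclosingCircle(c);print("green",u,v,r,plane(ray("top",(u,v)),.05))
for p in [(152,138),(362,138),(365,103),(128,127)]: print(p,plane(ray("top",p),.1))
E
```

```text
griptop [0.4679 0.2975 0.1633] [np.float64(0.0010471483408656037), np.float64(0.0010471483408655232)]
hook [ 0.5825 -0.0588  0.2263] [np.float64(0.002151076922463275), np.float64(0.002151076922463153)]
lid [0.467  0.2986 0.0605] [np.float64(0.0010100866187547765), np.float64(0.00101008661875472)]
largegrip [0.3251 0.2854 0.2342] [np.float64(0.00042187710853398104), np.float64(0.0004218771085339689)]
side
top
pan top ((333.6810607910156, 215.08518981933594), (55.37028121948242, 57.08442687988281), 119.93313598632812) [ 0.4544 -0.2441  0.024 ]
pan side ((293.45751953125, 200.4881134033203), (27.426799774169922, 48.506778717041016), 100.50157928466797) [ 0.4507 -0.2178  0.024 ]
pan [ 0.4539 -0.2475  0.0064] [np.float64(0.0013490946109662627), np.float64(0.0013490946109662892)]
leg [0.4779 0.3207 0.066 ]
leg [0.4549 0.2797 0.066 ]
arm [ 0.7085 -0.0511  0.24  ]
arm [ 0.6024 -0.0565  0.24  ]
plate [0.7974 0.0263 0.    ]
plate [ 0.8055 -0.1225  0.    ]
plate [ 0.6608 -0.1261  0.    ]
plate [0.6487 0.0164 0.    ]
green 37.5 321.5 13.509356498718262 [0.1274 0.7511 0.05  ]
green 238.85848999023438 239.6886749267578 8.885324478149414 [0.3792 0.0806 0.05  ]
green 289.896240234375 233.632080078125 8.903918266296387 [ 0.3951 -0.0904  0.05  ]
(152, 138) [0.7228 0.3607 0.1   ]
(362, 138) [ 0.702  -0.3346  0.1   ]
(365, 103) [ 0.8207 -0.3514  0.1   ]
(128, 127) [0.763  0.4419 0.1   ]
```

The side crop shows three tins. The one at (270,290) has a top of about 0.163 m by triangulation, which fits the 168 mm middle tin. The large one measures 0.234 m and the third is smaller. The hook is at side (254,169) and top (281,169), about (0.58, -0.06, 0.226). The pan is centred near (0.454, -0.247).

```bash
cat >> h.py <<'E'
from scipy.spatial.transform import Rotation as Ro
def go(p,yaw):
    s=monitor.observe(); R=Ro.from_euler("xyz",s["tool_rot"]).as_matrix()
    d=R.T@(np.array(p)-s["tool_pos"]); y=np.arctan2(R[1,0],R[0,0])
    print("pos",np.round(s["tool_pos"],4),"yaw",round(y,4),"tool shift",np.round(d,4),"twist",round(-((yaw-y+np.pi)%(2*np.pi)-np.pi),4),"tool down tilt",np.round(R[:,2],4))
E
python3 - <<'E'
from h import *
np.set_printoptions(precision=4,suppress=True)
s=monitor.observe();R=Ro.from_euler("xyz",s["tool_rot"]).as_matrix()
i=eyes.camera_info("wrist");c,d=ray("wrist",(i["K"][0][2],i["K"][1][2]))
print("cam in tool",R.T@(c-s["tool_pos"]),R.T@d)
go([0.42,-0.05,0.30],-0.51)
E
```

```text
cam in tool [ 0.0833 -0.0001 -0.1795] [-0.3044 -0.0001  0.9525]
pos [ 0.2239 -0.4745  0.204 ] yaw 0.4408 tool shift [ 0.3585 -0.3004 -0.0956] twist 0.9508 tool down tilt [-0.0003  0.001  -1.    ]
```

Call:
carry_out(targets=[[[0.04,-0.034,-0.03],0],[[0.045,-0.038,-0.02],0],[[0.045,-0.038,-0.015],0.15],[[0.045,-0.04,-0.015],0.15],[[0.04,-0.04,-0.01],0.15],[[0.04,-0.045,-0.005],0.15],[[0.03,-0.05,-0.005],0.15],[[0.02,-0.055,0],0.15],[[0,-0.06,0],0.05],[[0,-0.06,0],0]], fingers=0)

```text
time: 1.4
tool_pos: [0.5255, 0.017, 0.3043]
tool_rot: [-3.138, 0.002, -0.507]
contact_force: [1.7, 0.2, 0.6]
opening: 0.092
```

```bash
python3 - <<'E'
from h import *
go([0.43,0.28,0.30],-0.51)
E
```

```text
pos [0.5255 0.017  0.3043] yaw -0.5073 tool shift [-0.2113 -0.1835  0.0053] twist 0.0027 tool down tilt [ 3.0e-04  3.7e-03 -1.0e+00]
```

Call:
carry_out(targets=[[[-0.04,-0.035,0],0],[[-0.04,-0.035,0],0],[[-0.04,-0.035,0],0],[[-0.04,-0.035,0],0],[[-0.04,-0.035,0],0],[[0,0,0],0]])

```text
time: 2.15
tool_pos: [0.432, 0.2785, 0.3017]
tool_rot: [-3.141, 0.007, -0.502]
contact_force: [0.3, -0.7, 0.1]
opening: 0.0921
```

```bash
python3 - <<'E'
from h import *
go([0.468,0.298,0.30],-0.51)
i=eyes.camera_info("wrist")
im=eyes.read_camera("wrist"); cv2.imwrite("pics/w1.png",im[:,:,::-1])
json.dump({k:np.array(v).tolist() for k,v in i.items()},open("w1.json","w"))
E
```

```text
pos [0.432  0.2785 0.3017] yaw -0.5016 tool shift [ 0.0222 -0.0344  0.0016] twist 0.0084 tool down tilt [-0.0056  0.0038 -1.    ]
```

View pics/w1.png

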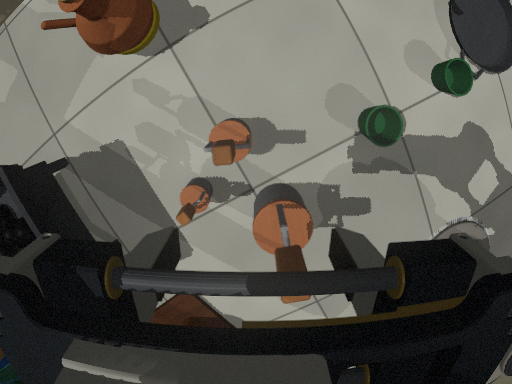

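Call:
carry_out(targets=[[[0.022,-0.034,0],0],[[0,0,0],0]])

```text
time: 2.45
tool_pos: [0.4696, 0.2944, 0.301]
tool_rot: [3.14, 0.006, -0.505]
contact_force: [-0.5, -0.4, -0.5]
opening: 0.0914
```

```bash
python3 - <<'E'
from h import *
go([0.468,0.298,0.30],-0.51)
i=eyes.camera_info("wrist")
im=eyes.read_camera("wrist"); cv2.imwrite("pics/w2.png",im[:,:,::-1])
json.dump({k:np.array(v).tolist() for k,v in i.items()},open("w2.json","w"))
a=cv2.imread("pics/w1.png")[105:180,190:265];b=im[:,:,::-1][130:240,190:300]
cv2.imwrite("pics/w12.png",np.hstack([cv2.resize(a,(375,375),interpolation=2),cv2.resize(b,(375,375),interpolation=2)]))
E
```

```text
pos [0.4696 0.2944 0.301 ] yaw -0.5049 tool shift [-0.0031 -0.0024  0.001 ] twist 0.0051 tool down tilt [-0.0065  0.0013 -1.    ]
```

View pics/w2.png

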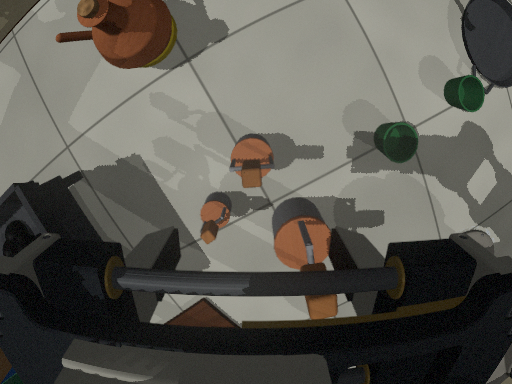

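View pics/w12.png

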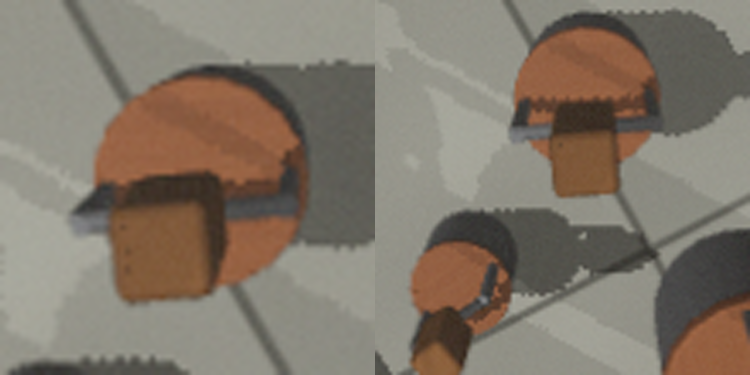

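```bash
python3 - <<'E'
import cv2,numpy as np
a=cv2.imread("pics/w1.png")[135:172,200:240];b=cv2.imread("pics/w2.png")[145:195,225:280]
cv2.imwrite("pics/w13.png",np.hstack([cv2.resize(a,(400,370),interpolation=0),cv2.resize(b,(400,370),interpolation=0)])) 
E
```

```text
(no output)
```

View pics/w13.png

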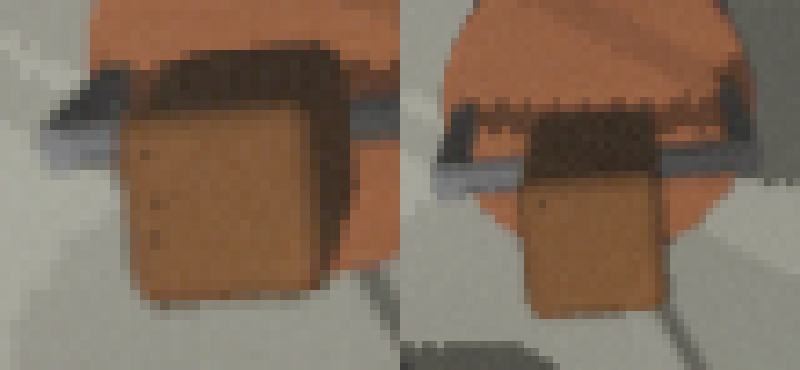

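```bash
python3 - <<'E'
from h import *
np.set_printoptions(precision=4,suppress=True)
w1=json.load(open("w1.json"));w2=json.load(open("w2.json"))
T=lambda a,b:tri(ray("wrist",a,w1),ray("wrist",b,w2))
print("griptop",*T((221.7,154.7),(250.8,177.6)))
for z in (.168,): print(plane(ray("wrist",(221.7,154.7),w1),z),plane(ray("wrist",(250.8,177.6),w2),z))
A=T((203.7,149),(229.6,169.5));B=T((249,145.6),(273.7,166.1));print("bar",A,B)
for w,a,b in ((w1,(203.7,149),(249,145.6)),(w2,(229.6,169.5),(273.7,166.1))):
    p=plane(ray("wrist",a,w),.115);q=plane(ray("wrist",b,w),.115);d=p-q;print("bar z.115 mid",(p+q)/2,np.linalg.norm(d),"tin yaw",np.arctan2(d[1],d[0])-np.pi/2)
# top face edges yaw
w=w2;c=[(118,183),(255,175),(263,305),(130,317)]
P=[plane(ray("wrist",(225+u/7.27-.5,145+v/7.4-.5),w),.168) for u,v in c]
print(np.mean(P,0));
for i in range(4):
    d=P[(i+1)%4]-P[i];print(np.linalg.norm(d),np.arctan2(d[1],d[0]))
E
```

```text
griptop [0.4695 0.2989 0.165 ] [np.float64(0.0001552461849432698), np.float64(0.00015524618494310691)]
[0.4699 0.2982 0.168 ] [0.4701 0.2986 0.168 ]
bar (array([0.482 , 0.3221, 0.1262]), [np.float64(0.0001897714083575641), np.float64(0.00018977140835756763)]) (array([0.4571, 0.2732, 0.1155]), [np.float64(0.000425575394296433), np.float64(0.0004255753942963869)])
bar z.115 mid [0.4693 0.2987 0.115 ] 0.05711581994117088 tin yaw -0.43575128278133146
bar z.115 mid [0.4684 0.299  0.115 ] 0.055898806800220545 tin yaw -0.4270834336066398
[0.47   0.2986 0.168 ]
0.020378114984214594 -2.018309054785208
0.019858052682147236 2.7019709020960905
0.0201818360769622 1.1572582908131472
0.020546209841504914 -0.429765295544564
```

```bash
python3 - <<'E'
from h import *
np.set_printoptions(precision=4,suppress=True)
p,_=tri(ray("side",(286,289.5)),ray("top",(138.8,231)));print("small",p)
c,s=np.cos(-.43),np.sin(-.43);d=p[:2]-[.4697,.2987];print("in tin frame",d@[c,s],d@[-s,c])
go([0.4697,0.2987,0.132],-.43)
E
```

```text
small [0.4163 0.3918 0.1293]
in tin frame -0.08733649026797245 0.062410795045017696
pos [0.4686 0.2939 0.3015] yaw -0.505 tool shift [-0.0003 -0.0051  0.1695] twist -0.075 tool down tilt [-0.0066  0.0012 -1.    ]
```

Call:
carry_out(targets=[[[0,-0.005,0.02],-0.075],[[0,0,0.05],0],[[0,0,0.04],0],[[0,0,0],0]])

```text
time: 3.0
tool_pos: [0.4703, 0.2933, 0.191]
tool_rot: [3.14, 0.005, -0.433]
contact_force: [0.2, 0.1, -0.3]
opening: 0.0919
```

```bash
cat >> h.py <<'E'
def force(n=16):
    F=[];T=[]
    for _ in range(n):
        eyes.read_camera("top"); s=monitor.observe(); F.append(s["contact_force"]);T.append(s["torque"])
    F=np.array(F);print("t",s["time"],"F",np.round(F.mean(0),3),"sd",np.round(F.std(0),3),"sem",np.round(F.std(0)/n**.5,3),"T",np.round(np.mean(T,0),3)); return F
E
python3 - <<'E'
from h import *
go([0.4697,0.2987,0.132],-.43)
print(np.round(force(10)[:,2],2))
im=eyes.read_camera("wrist"); cv2.imwrite("pics/w3.png",im[:,:,::-1])
E
```

```text
pos [0.4703 0.2933 0.191 ] yaw -0.433 tool shift [-0.0025 -0.0047  0.059 ] twist -0.003 tool down tilt [-4.6e-03  9.0e-04 -1.0e+00]
t 3.5 F [-0.199  0.247  0.375] sd [0.447 0.566 0.69 ] sem [0.141 0.179 0.218] T [ 0.084  0.044 -0.009]
[ 0.94  0.46  1.33  0.79  0.54  0.44 -1.43  0.27  0.18  0.23]
```

View pics/w3.png

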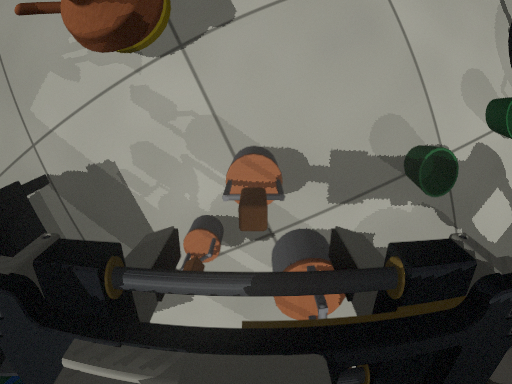

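```bash
python3 - <<'E'
from h import *
np.set_printoptions(precision=4,suppress=True)
b=cv2.imread("pics/w3.png")[165:240,215:295]
cv2.imwrite("pics/w4.png",cv2.resize(b,(640,600),interpolation=0))
R=Ro.from_euler("xyz",monitor.observe()["tool_rot"]).as_matrix();tp=monitor.observe()["tool_pos"]
i=eyes.camera_info("wrist");c,d=ray("wrist",(i["K"][0][2],i["K"][1][2]))
print("cam in tool",R.T@(c-tp),R.T@d)
Rc,_=cv2.Rodrigues(np.array(i["rvec"])); 
for p in ([.4697,.2987,.168],tp,tp+R@[0,0,.03],tp+R@[0,-.0047,.03]):
    q=Rc@p+np.array(i["tvec"]).ravel(); th=np.arctan2(np.hypot(q[0],q[1]),q[2]);u=q[:2]/np.hypot(*q[:2])*th*i["K"][0][0];print(u+[i["K"][0][2],i["K"][1][2]])
E
```

```text
cam in tool [ 0.0831 -0.0002 -0.1795] [-0.3046 -0.0007  0.9525]
[252.3055 218.7655]
[254.8657 228.5865]
[254.8157 211.9535]
[248.613 211.953]
```

View pics/w4.png

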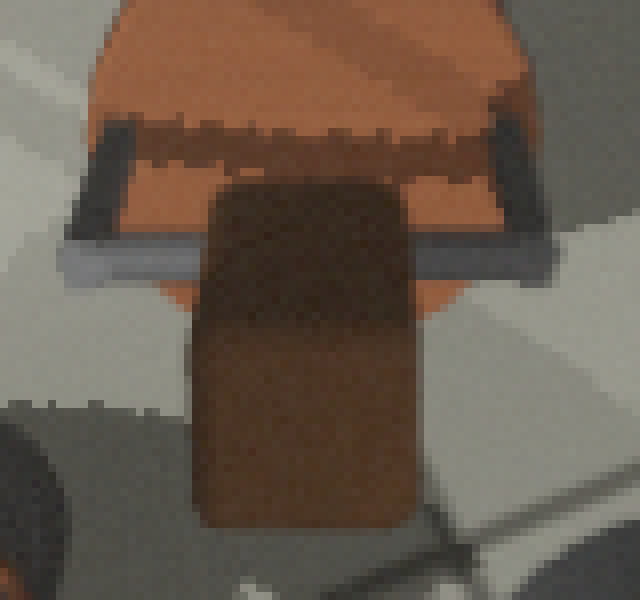

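```bash
python3 - <<'E'
from h import *
go([0.4697,0.2987,0.132],-.43)
E
```

```text
pos [0.4722 0.2954 0.1934] yaw -0.4316 tool shift [-0.0037 -0.0017  0.0614] twist -0.0016 tool down tilt [ 0.0016  0.0039 -1.    ]
```

```bash
python3 - <<'E'
from h import *
for _ in range(6):
    eyes.read_camera("top"); s=monitor.observe(); print(s["time"],np.round(s["tool_pos"],4),np.round(s["tool_rot"],4),np.round(s["qpos"],4),np.round(s["qvel"],4))
E
```

```text
3.6 [0.4722 0.2953 0.1933] [-3.1376e+00  4.0000e-04 -4.3150e-01] [0.4195 0.4074 1.4563 0.003  1.2752 2.421 ] [-0.001   0.0042  0.002   0.001  -0.0007 -0.0005]
3.65 [0.4721 0.2953 0.1932] [-3.1378e+00  5.0000e-04 -4.3160e-01] [0.4195 0.4075 1.4564 0.0031 1.2751 2.421 ] [-0.0005  0.0025  0.0028  0.0007  0.     -0.0005]
3.7 [0.4721 0.2953 0.1931] [-3.1378e+00  6.0000e-04 -4.3160e-01] [0.4195 0.4076 1.4565 0.003  1.2751 2.421 ] [-0.0002  0.0015  0.0018 -0.0029 -0.0007  0.002 ]
3.75 [0.4721 0.2953 0.193 ] [-3.1379e+00  7.0000e-04 -4.3160e-01] [0.4195 0.4077 1.4565 0.003  1.2751 2.421 ] [-0.0004  0.0015  0.0003 -0.      0.0003 -0.0017]
3.8 [0.4721 0.2953 0.193 ] [-3.1379e+00  7.0000e-04 -4.3170e-01] [0.4195 0.4077 1.4566 0.0031 1.275  2.421 ] [ 0.001   0.0016  0.0019 -0.0004 -0.0009  0.    ]
3.85 [0.4721 0.2953 0.193 ] [-3.138e+00  7.000e-04 -4.316e-01] [0.4195 0.4077 1.4565 0.003  1.275  2.421 ] [-0.0005 -0.002  -0.0009  0.0011 -0.002   0.0002]
```

Call:
carry_out(targets=[[[-0.004,-0.002,0.03],0],[[0,0,0.02],0],[[0,0,0.01],0],[[0,0,0],0],[[0,0,0],0]])

```text
time: 4.47
tool_pos: [0.4704, 0.2996, 0.1328]
tool_rot: [-3.136, -0.001, -0.432]
contact_force: [-0.0, -0.1, 0.1]
opening: 0.0919
```

```bash
python3 - <<'E'
from h import *
force(20)
go([0.4697,0.2987,0.132],-.43)
E
```

```text
t 5.475 F [-0.079 -0.05  -0.018] sd [0.306 0.582 0.471] sem [0.068 0.13  0.105] T [ 0.066  0.028 -0.005]
pos [0.4699 0.2994 0.1321] yaw -0.4316 tool shift [0.0001 0.0007 0.0001] twist -0.0016 tool down tilt [ 0.0025  0.0043 -1.    ]
```

Call:
carry_out(targets=[[[0,0,0],0],[[0,0,0],0],[[0,0,0],0],[[0,0,0],0],[[0,0,0],0],[[0,0,0],0]], fingers=1, grip_force=25)

```text
time: 6.22
tool_pos: [0.47, 0.2994, 0.1321]
tool_rot: [-3.137, -0.0, -0.432]
contact_force: [-1.0, -0.2, 0.7]
opening: 0.0363
```

```bash
python3 - <<'E'
from h import *
s=monitor.observe();print(s["opening"]);go([0.47,0.2994,0.232],-.43)
E
```

```text
0.03633602968738792
pos [0.47   0.2994 0.1321] yaw -0.4316 tool shift [ 0.0001 -0.0005 -0.0999] twist -0.0016 tool down tilt [ 0.0025  0.0043 -1.    ]
```

Call:
carry_out(targets=[[[0,0,0],0],[[0,0,0],0],[[0,0,0],0],[[0,0,-0.02],0],[[0,0,-0.04],0],[[0,0,-0.04],0],[[0,0,-0.035],0],[[0,0,-0.02],0],[[0,0,0],0],[[0,0,0],0]])

```text
time: 7.48
tool_pos: [0.4677, 0.2979, 0.287]
tool_rot: [3.139, 0.006, -0.432]
contact_force: [-1.0, 0.0, -2.3]
opening: 0.0221
```

```bash
python3 - <<'E'
from h import *
s=monitor.observe();print(s["opening"])
force(20)
go([0.51,-0.06,0.28],0.06)
im=eyes.read_camera("wrist"); cv2.imwrite("pics/w5.png",im[:,:,::-1])
E
```

```text
0.022073269727090113
t 8.475 F [-0.064  0.25  -2.417] sd [0.399 0.469 0.396] sem [0.089 0.105 0.089] T [ 0.064  0.026 -0.005]
pos [0.4682 0.2981 0.2884] yaw -0.4316 tool shift [0.1879 0.3078 0.0077] twist -0.4916 tool down tilt [-0.0044  0.0014 -1.    ]
```

View pics/w5.png

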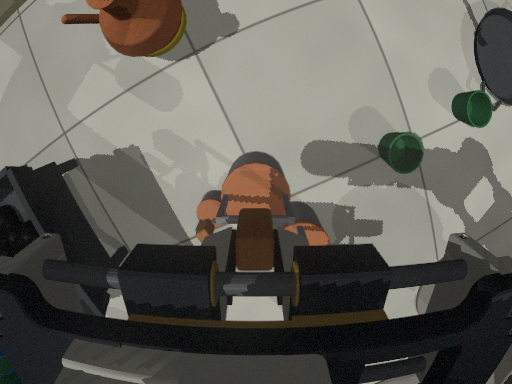

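Call:
carry_out(targets=[[[0.012,0.02,0],-0.08],[[0.022,0.039,0.002],-0.16],[[0.017,0.042,0.002],-0.16],[[0.009,0.045,0],-0.09],[[0.002,0.045,0],0],[[0.002,0.045,0],0],[[0.002,0.03,0],0],[[0,0.01,0],0],[[0,0,0],0],[[0,0,0],0]])

```text
time: 9.78
tool_pos: [0.5123, 0.0056, 0.2836]
tool_rot: [-3.139, 0.002, 0.078]
contact_force: [0.1, 1.0, -1.8]
opening: 0.0217
```

```bash
python3 - <<'E'
from h import *
go([0.50,-0.06,0.277],0.06)
eyes.read_camera("top");eyes.read_camera("top")
i=eyes.camera_info("wrist")
im=eyes.read_camera("wrist"); cv2.imwrite("pics/w6.png",im[:,:,::-1])
json.dump({k:np.array(v).tolist() for k,v in i.items()},open("w6.json","w"))
go([0.50,-0.06,0.277],0.06)
E
```

```text
pos [0.5123 0.0056 0.2836] yaw 0.0779 tool shift [-0.0173  0.0645  0.0065] twist 0.0179 tool down tilt [-0.0024  0.0028 -1.    ]
pos [0.5123 0.0056 0.2837] yaw 0.0785 tool shift [-0.0174  0.0644  0.0065] twist 0.0185 tool down tilt [-0.0024  0.0025 -1.    ]
```

View pics/w6.png

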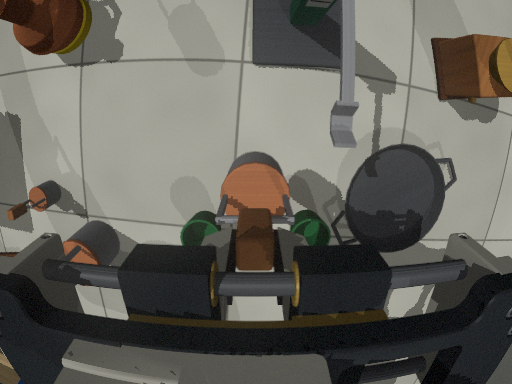

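Call:
carry_out(targets=[[[-0.006,0.02,0.002],0.01],[[-0.006,0.025,0.002],0.008],[[-0.005,0.02,0.002],0],[[0,0,0],0],[[0,0,0],0]])

```text
time: 10.55
tool_pos: [0.4999, -0.0579, 0.2777]
tool_rot: [-3.138, 0.001, 0.066]
contact_force: [0.8, -0.3, -2.3]
opening: 0.0217
```

```bash
python3 - <<'E'
from h import *
eyes.read_camera("top");eyes.read_camera("top")
i=eyes.camera_info("wrist")
im=eyes.read_camera("wrist"); cv2.imwrite("pics/w7.png",im[:,:,::-1])
json.dump({k:np.array(v).tolist() for k,v in i.items()},open("w7.json","w"))
go([0.50,-0.06,0.277],0.06)
a=cv2.imread("pics/w6.png")[0:155,250:360];b=im[:,:,::-1][0:155,215:325]
cv2.imwrite("pics/w67.png",np.hstack([cv2.resize(a[85:155,70:110],(340,595),interpolation=0),cv2.resize(b[85:155],(450,595)[:2] if 0 else (440,280),interpolation=0) if 0 else cv2.copyMakeBorder(cv2.resize(b,(390,550),interpolation=0),0,45,0,0,0)]))
E
```

```text
pos [ 0.4999 -0.0579  0.2776] yaw 0.0666 tool shift [-0.0001  0.0021  0.0006] twist 0.0066 tool down tilt [-0.0016  0.0033 -1.    ]
```

View pics/w7.png

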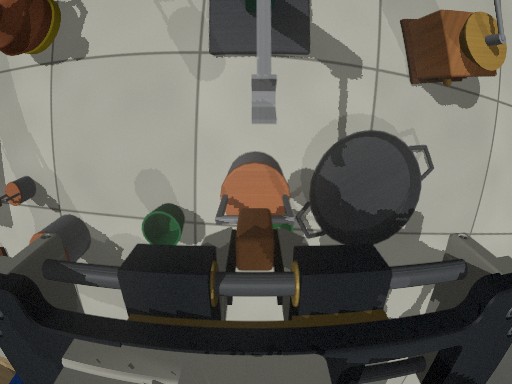

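View pics/w67.png

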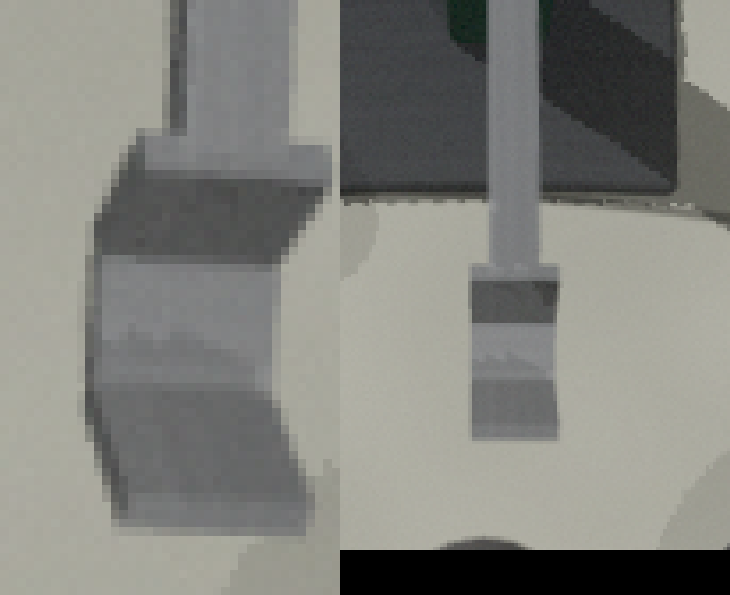

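```bash
python3 - <<'E'
from h import *
np.set_printoptions(precision=4,suppress=True)
w1=json.load(open("w6.json"));w2=json.load(open("w7.json"))
T=lambda a,b:tri(ray("wrist",a,w1),ray("wrist",b,w2))
p,e=T((341.6,122.4),(263.6,98.4));print("hook floor",p,e)
for z in (.23,): print(plane(ray("wrist",(341.6,122.4),w1),z),plane(ray("wrist",(263.6,98.4),w2),z))
a=plane(ray("wrist",(263.6,5),w2),.243);b=plane(ray("wrist",(263.9,70),w2),.243);d=a-b;print("arm",a,b,np.arctan2(d[1],d[0]))
# in w6: arm centre
a=plane(ray("wrist",(320+240/8.5-.5,85.),w1),.243);print(a)
# plate front edge in b: y=190 (x 340..675)
a=plane(ray("wrist",(215+0-.5,189/3.548),w2),.003);b=plane(ray("wrist",(215+335/3.545,187/3.548),w2),.003);d=a-b;print("edge",a,b,np.arctan2(d[1],d[0])-np.pi/2)
# tin bar in b hand view: bar ends
b=cv2.imread("pics/w7.png")[150:285,205:305];cv2.imwrite("pics/w8.png",cv2.resize(b,(440,594),interpolation=0))
E
```

```text
hook floor [ 0.5844 -0.0589  0.2283] [np.float64(3.814988323097958e-05), np.float64(3.814988323095605e-05)]
[ 0.5844 -0.0584  0.23  ] [ 0.5844 -0.0589  0.23  ]
arm [ 0.6538 -0.0539  0.243 ] [ 0.6048 -0.0573  0.243 ] 0.0692808651428968
[ 0.6141 -0.0561  0.243 ]
edge [0.6512 0.0132 0.003 ] [ 0.6626 -0.1292  0.003 ] 0.0798592900921129
```

View pics/w8.png

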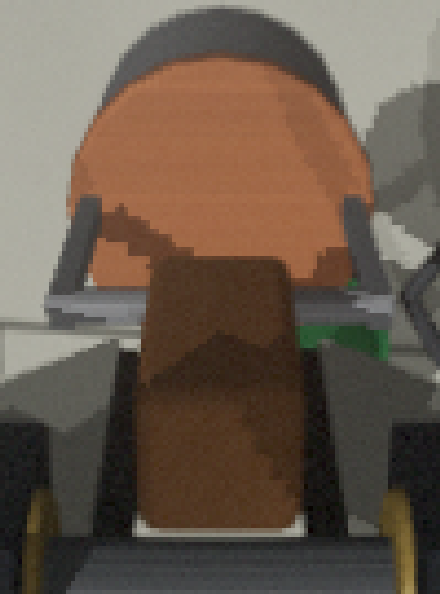

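```bash
python3 - <<'E'
from h import *
np.set_printoptions(precision=4,suppress=True)
w2=json.load(open("w7.json"))
p=plane(ray("wrist",(254.4,219.5),w2),.2606);print("bar",p)
s=monitor.observe();R=Ro.from_euler("xyz",s["tool_rot"]).as_matrix();print("bar in tool",R.T@(p-s["tool_pos"]))
force(12)
go([0.5844,-0.0588,0.277],.07)
E
```

```text
bar [ 0.4994 -0.0577  0.2606]
bar in tool [-0.0005 -0.0002  0.017 ]
t 11.3 F [-0.021 -0.047 -2.09 ] sd [0.495 0.455 0.475] sem [0.143 0.131 0.137] T [ 0.024  0.02  -0.005]
pos [ 0.4998 -0.0588  0.2775] yaw 0.0655 tool shift [0.0844 0.0056 0.0004] twist -0.0045 tool down tilt [-0.0017  0.0031 -1.    ]
```

Call:
carry_out(targets=[[[0,0.006,0],-0.004],[[0.02,0,0],0],[[0.022,0,0],0],[[0.02,0,0],0],[[0.012,0,0],0],[[0.005,0,0],0],[[0,0,0],0],[[0,0,0],0]])

```text
time: 12.3
tool_pos: [0.5808, -0.0622, 0.277]
tool_rot: [-3.139, 0.003, 0.069]
contact_force: [0.2, -0.3, -2.6]
opening: 0.0217
```

```bash
python3 - <<'E'
from h import *
eyes.read_camera("top");im=eyes.read_camera("side");cv2.imwrite("pics/s3.png",cv2.resize(im[130:230,190:320,::-1],None,fx=5,fy=5,interpolation=2))
go([0.5844,-0.0588,0.250],.07)
im=eyes.read_camera("wrist"); cv2.imwrite("pics/w9.png",im[100:300,150:360,::-1].repeat(3,0).repeat(3,1))
print(monitor.observe()["contact_force"])
E
```

```text
pos [ 0.5808 -0.0621  0.2771] yaw 0.0689 tool shift [ 0.0039 -0.003   0.0271] twist -0.0011 tool down tilt [-0.0025  0.0021 -1.    ]
[ 0.49143922 -0.11687861 -1.85565488]
```

View pics/s3.png

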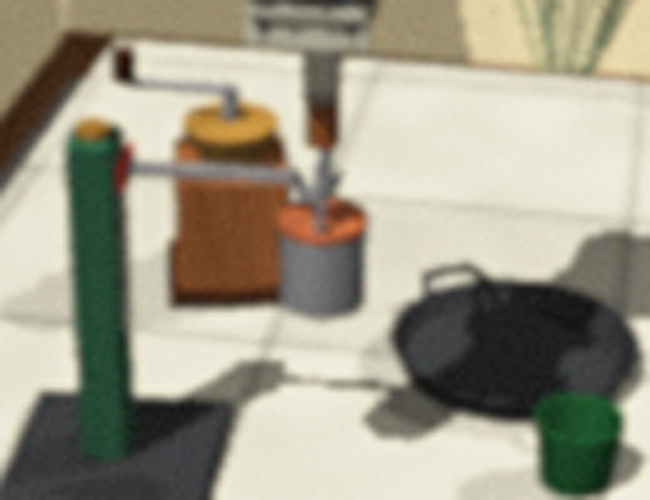

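View pics/w9.png

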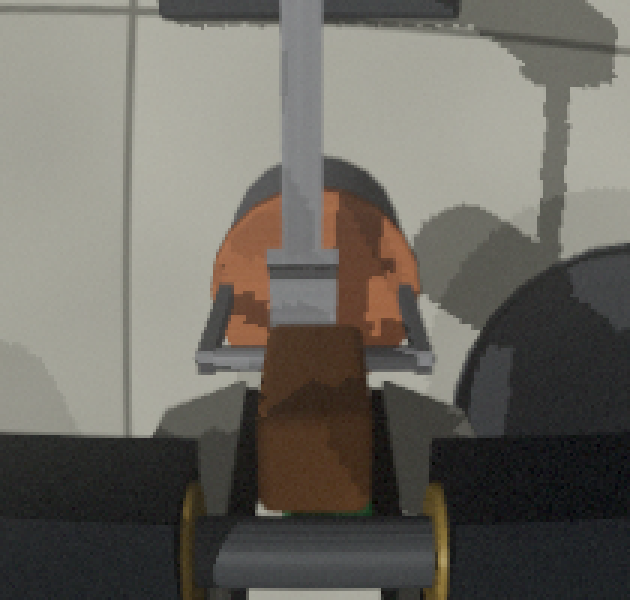

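Call:
carry_out(targets=[[[0.004,-0.003,0],0],[[0,0,0],0],[[0,0,0],0]])

```text
time: 12.82
tool_pos: [0.5847, -0.0585, 0.2776]
tool_rot: [-3.139, 0.002, 0.069]
contact_force: [-0.7, 0.5, -2.5]
opening: 0.0215
```

```bash
python3 - <<'E'
from h import *
eyes.read_camera("top");eyes.read_camera("top")
go([0.5844,-0.0588,0.250],.07)
E
```

```text
pos [ 0.5847 -0.0585  0.2775] yaw 0.0689 tool shift [-0.0003  0.0003  0.0275] twist -0.0011 tool down tilt [-0.0018  0.0021 -1.    ]
```

Call:
carry_out(targets=[[[0,0,0.004],0],[[0,0,0.004],0],[[0,0,0.004],0],[[0,0,0.003],0],[[0,0,0.003],0],[[0,0,0.002],0],[[0,0,0.002],0],[[0,0,0.002],0],[[0,0,0.002],0],[[0,0,0.002],0]])

```text
time: 14.18
tool_pos: [0.5848, -0.0586, 0.2477]
tool_rot: [-3.14, 0.001, 0.069]
contact_force: [-0.2, 0.3, -2.4]
opening: 0.0217
```

```bash
python3 - <<'E'
from h import *
eyes.read_camera("top")
go([0.5844,-0.0588,0.224],.07)
im=eyes.read_camera("side");cv2.imwrite("pics/s4.png",cv2.resize(im[130:230,190:320,::-1],None,fx=5,fy=5,interpolation=2))
force(6)
E
```

```text
pos [ 0.5846 -0.0586  0.2474] yaw 0.0687 tool shift [-0.0002  0.0003  0.0234] twist -0.0013 tool down tilt [-0.0018  0.0021 -1.    ]
t 14.575 F [ 0.524  0.03  -1.651] sd [0.234 0.128 0.728] sem [0.095 0.052 0.297] T [ 0.048 -0.016  0.003]
```

View pics/s4.png

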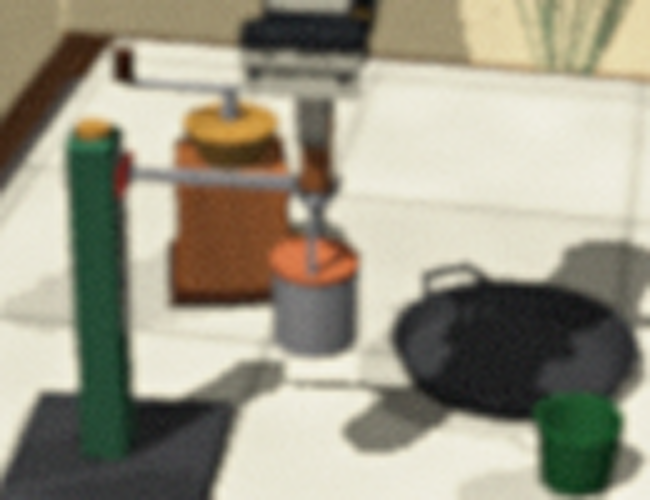

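Call:
carry_out(targets=[[[0,0,0.002],0],[[0,0,0.002],0],[[0,0,0.002],0],[[0,0,0.002],0],[[0,0,0.002],0],[[0,0,0.002],0],[[0,0,0.0015],0],[[0,0,0.001],0],[[0,0,0.0005],0],[[0,0,0],0]])

```text
time: 15.82
tool_pos: [0.5848, -0.0586, 0.2322]
tool_rot: [-3.14, 0.001, 0.069]
contact_force: [-0.3, -0.2, -0.3]
opening: 0.0215
```

```bash
python3 - <<'E'
from h import *
F=force(24);print(np.round(F[:,2],1))
go([0.5844,-0.0588,0.224],.07)
E
```

```text
t 17.025 F [-0.146  0.019 -0.543] sd [0.37  0.521 0.381] sem [0.076 0.106 0.078] T [0.048 0.055 0.006]
[-0.2 -0.4 -0.1 -1.1 -0.6 -0.6 -0.8 -0.5 -0.8 -0.4 -0.7 -1.4 -0.5 -0.1
 -0.5  0.1 -0.7 -1.2 -0.8 -0.1 -0.8  0.2 -0.5 -0.2]
pos [ 0.5847 -0.0586  0.2322] yaw 0.0688 tool shift [-0.0004  0.0002  0.0082] twist -0.0012 tool down tilt [-9.0e-04  1.8e-03 -1.0e+00]
```

Call:
carry_out(targets=[[[0,0,0.0015],0],[[0,0,0.0015],0],[[0,0,0.0015],0],[[0,0,0.0015],0],[[0,0,0.0005],0],[[0,0,0],0]])

```text
time: 17.77
tool_pos: [0.5848, -0.0586, 0.2253]
tool_rot: [-3.14, 0.001, 0.069]
contact_force: [-0.5, -0.0, 0.7]
opening: 0.022
```

```bash
python3 - <<'E'
from h import *
F=force(40)
go([0.5844,-0.0588,0.224],.07)
E
```

```text
t 19.775 F [-0.288  0.052 -0.01 ] sd [0.511 0.498 0.503] sem [0.081 0.079 0.08 ] T [0.06  0.08  0.002]
pos [ 0.5848 -0.0586  0.2253] yaw 0.0688 tool shift [-0.0004  0.0002  0.0013] twist -0.0012 tool down tilt [-8.0e-04  1.8e-03 -1.0e+00]
```

Call:
carry_out(targets=[[[0,0,0],0],[[0,0,0],0]], grip_force=5)

```text
time: 20.02
tool_pos: [0.5848, -0.0586, 0.2253]
tool_rot: [-3.14, 0.001, 0.069]
contact_force: [-0.0, 0.5, 0.1]
opening: 0.0221
```

Call:
carry_out(targets=[[[0,0,0],0],[[0,0,0],0],[[0,0,0],0],[[0,0,0],0],[[0,0,0],0],[[0,0,0],0]], fingers=0.4)

```text
time: 20.78
tool_pos: [0.5849, -0.0587, 0.2253]
tool_rot: [-3.14, 0.0, 0.069]
contact_force: [0.1, -0.5, 0.1]
opening: 0.0547
```

```bash
python3 - <<'E'
from h import *
im=eyes.read_camera("wrist"); cv2.imwrite("pics/w10.png",im[:,:,::-1]);a=im
F=force(12)
im=eyes.read_camera("wrist"); print("diff",np.abs(im.astype(int)-a)[200:300,220:290].max())
im=eyes.read_camera("side");cv2.imwrite("pics/s5.png",cv2.resize(im[130:230,190:320,::-1],None,fx=5,fy=5,interpolation=2))
print(monitor.observe()["opening"],monitor.observe()["time"])
go([0.5844,-0.0588,0.224],.07)
E
```

```text
t 21.425 F [-0.166 -0.092 -0.466] sd [0.406 0.588 0.568] sem [0.117 0.17  0.164] T [ 0.022  0.027 -0.002]
diff 22
0.05503929197570724 21.525
pos [ 0.5849 -0.0586  0.2253] yaw 0.0688 tool shift [-0.0005  0.0001  0.0013] twist -0.0012 tool down tilt [-5.0e-04  1.7e-03 -1.0e+00]
```

View pics/w10.png

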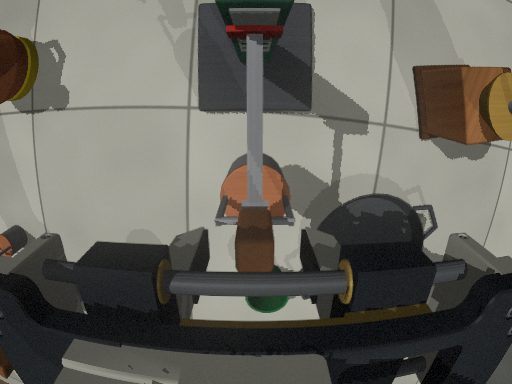

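View pics/s5.png

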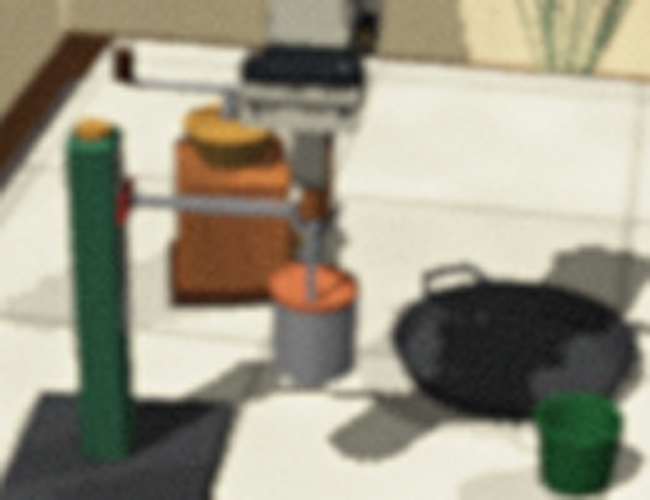

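```bash
python3 - <<'E'
from h import *
def c():
    im=eyes.read_camera("side")[170:230,240:270].astype(int); return im
ref=[]
F=force(10)
fr=[]
for k in range(24):
    im=eyes.read_camera("side"); h=cv2.cvtColor(im[130:230,230:275],cv2.COLOR_RGB2HSV);m=cv2.inRange(h,(3,120,120),(14,255,255)); m[:50]=0
    ys,xs=np.nonzero(m);fr.append((ys.mean()+130,xs.mean()+230,len(ys)))
print(np.round(fr,2)[::3])
F=force(14)
E
```

```text
t 22.025 F [ 0.158  0.211 -0.358] sd [0.496 0.603 0.465] sem [0.157 0.191 0.147] T [0.01  0.017 0.001]
[[185.6  247.94 180.  ]
 [185.52 247.87 181.  ]
 [185.65 248.07 177.  ]
 [185.56 247.91 180.  ]
 [185.64 248.08 177.  ]
 [185.61 247.91 180.  ]
 [185.59 247.93 180.  ]
 [185.64 247.85 179.  ]]
t 23.925 F [ 0.02   0.058 -0.298] sd [0.394 0.609 0.305] sem [0.105 0.163 0.081] T [ 0.015  0.023 -0.011]
```

```bash
python3 - <<'E'
import cv2
b=cv2.imread("pics/w10.png")[150:285,205:305];cv2.imwrite("pics/w11.png",cv2.resize(b,(440,594),interpolation=0))
E
```

```text
(no output)
```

View pics/w11.png

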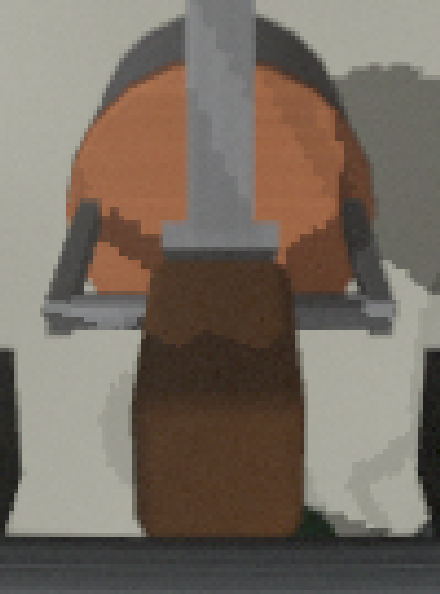

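Call:
carry_out(targets=[[[0,0,-0.0035],0],[[0,0,0],0],[[0,0,0],0]])

```text
time: 24.3
tool_pos: [0.585, -0.0587, 0.2292]
tool_rot: [-3.14, 0.0, 0.069]
contact_force: [-0.0, 0.1, 1.1]
opening: 0.0551
```

Call:
carry_out(targets=[[[0,0,0],0],[[0,0,0],0],[[0,0,0],0],[[0,0,0],0],[[0,0,0],0],[[0,0,0],0]], fingers=1, grip_force=5)

```text
time: 25.05
tool_pos: [0.5849, -0.0588, 0.229]
tool_rot: [-3.14, 0.0, 0.069]
contact_force: [0.0, 0.3, -1.0]
opening: 0.0225
```

Call:
carry_out(targets=[[[0,0,0],0],[[0,0,0],0],[[0,0,0],0]], grip_force=25)

```text
time: 25.42
tool_pos: [0.5849, -0.0588, 0.229]
tool_rot: [-3.14, 0.0, 0.069]
contact_force: [1.0, -0.7, 0.1]
opening: 0.0216
```

Call:
carry_out(targets=[[[0,0,-0.001],0],[[0,0,-0.0015],0],[[0,0,-0.002],0],[[0,0,-0.002],0],[[0,0,-0.002],0],[[0,0,-0.002],0],[[0,0,-0.002],0],[[0,0,-0.002],0],[[0,0,-0.002],0],[[0,0,-0.002],0]])

```text
time: 26.68
tool_pos: [0.5849, -0.0588, 0.2483]
tool_rot: [-3.14, 0.001, 0.069]
contact_force: [-0.3, 0.1, -1.6]
opening: 0.0218
```

Call:
carry_out(targets=[[[0,0,-0.002],0],[[0,0,-0.002],0],[[0,0,-0.002],0],[[0,0,-0.003],0],[[0,0,-0.004],0],[[0,0,-0.005],0],[[0,0,-0.006],0],[[0,0,-0.005],0],[[0,0,-0.001],0],[[0,0,0],0]])

```text
time: 27.92
tool_pos: [0.5846, -0.0586, 0.2804]
tool_rot: [-3.139, 0.002, 0.069]
contact_force: [-0.8, -0.2, -2.7]
opening: 0.0221
```

```bash
python3 - <<'E'
from h import *
im=eyes.read_camera("side");cv2.imwrite("pics/s6.png",cv2.resize(im[130:230,190:320,::-1],None,fx=5,fy=5,interpolation=2))
force(4)
go([0.48,-0.066,0.277],.07)
E
```

```text
t 28.175 F [-0.534 -0.2   -2.388] sd [0.14  0.187 0.317] sem [0.07  0.094 0.158] T [ 0.01   0.046 -0.001]
pos [ 0.5846 -0.0586  0.2802] yaw 0.0687 tool shift [-0.1048  0.0002  0.0034] twist -0.0013 tool down tilt [-0.0023  0.0021 -1.    ]
```

View pics/s6.png

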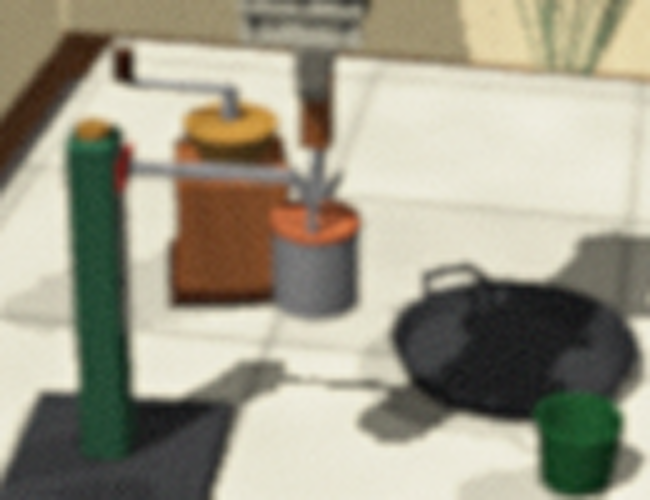

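Call:
carry_out(targets=[[[-0.005,0,0.002],0],[[-0.015,0,0],0],[[-0.02,0,0],0],[[-0.02,0,0],0],[[-0.02,0,0],0],[[-0.015,0,0],0],[[-0.01,0,0],0],[[0,0,0],0]])

```text
time: 29.18
tool_pos: [0.4741, -0.0658, 0.2769]
tool_rot: [-3.139, 0.004, 0.069]
contact_force: [0.7, -0.3, -2.8]
opening: 0.0214
```

```bash
python3 - <<'E'
from h import *
np.set_printoptions(precision=4,suppress=True)
def pan(f,x0,x1,y0,y1,w):
    im=cv2.imread(f);m=(im.max(2)<100).astype(np.uint8);M=np.zeros_like(m);M[y0:y1,x0:x1]=m[y0:y1,x0:x1]
    M=cv2.morphologyEx(M,cv2.MORPH_CLOSE,np.ones((5,5)));M=cv2.morphologyEx(M,cv2.MORPH_OPEN,cv2.getStructuringElement(2,(19,19)))
    c=max(cv2.findContours(M,0,1)[0],key=cv2.contourArea)
    P=np.array([plane(ray("wrist",p[0],w),.024)[:2] for p in c])
    (x,y),r=cv2.minEnclosingCircle(P.astype(np.float32));A=np.c_[2*P,np.ones(len(P))];s=np.linalg.lstsq(A,(P**2).sum(1),rcond=None)[0]
    print(f,"lsq",s[:2],np.sqrt(s[2]+s[:2]@s[:2]),"enc",x,y,r)
    return cv2.fitEllipse(c)[0]
w1=json.load(open("w6.json"));w2=json.load(open("w7.json"))
a=pan("pics/w6.png",335,450,135,255,w1);b=pan("pics/w7.png",300,430,120,250,w2)
print(a,b,tri(ray("wrist",a,w1),ray("wrist",b,w2)))
go([0.4545,-0.2445,0.25],.07)
E
```

```text
pics/w6.png lsq [ 0.4498 -0.2359] 0.10358847968585354 enc 0.44676339626312256 -0.2306233048439026 0.11794840544462204
pics/w7.png lsq [ 0.452  -0.2456] 0.10384305560875345 enc 0.43533414602279663 -0.2465793490409851 0.1234612688422203
(390.1691589355469, 201.36778259277344) (364.5068359375, 190.37989807128906) (array([ 0.4376, -0.2627, -0.0398]), [np.float64(0.0023948962422369975), np.float64(0.0023948962422370075)])
pos [ 0.4741 -0.0658  0.2769] yaw 0.0688 tool shift [-0.0317  0.177   0.0266] twist -0.0012 tool down tilt [-0.0041  0.0023 -1.    ]
```

Call:
carry_out(targets=[[[-0.004,0.02,0],0],[[-0.006,0.035,0],0],[[-0.007,0.04,0.005],0],[[-0.006,0.037,0.01],0],[[-0.005,0.028,0.02],0],[[-0.002,0.012,0.025],0],[[0,0.002,0.025],0],[[0,0,0.02],0],[[0,0,0.005],0],[[0,0,0],0]])

```text
time: 30.42
tool_pos: [0.4613, -0.2491, 0.1629]
tool_rot: [-3.141, -0.002, 0.07]
contact_force: [0.2, -0.2, -2.0]
opening: 0.0216
```

```bash
python3 - <<'E'
from h import *
im=eyes.read_camera("side");cv2.imwrite("pics/s7.png",cv2.resize(im[130:260,220:350,::-1],None,fx=4,fy=4,interpolation=2))
im=eyes.read_camera("wrist");cv2.imwrite("pics/w14.png",im[:,:,::-1])
go([0.453,-0.2445,0.137],.07)
force(6)
E
```

```text
pos [ 0.4615 -0.2492  0.1635] yaw 0.0701 tool shift [-0.0082 -0.0052  0.0264] twist 0.0001 tool down tilt [ 2.5e-03  1.0e-04 -1.0e+00]
t 30.825 F [ 0.402 -0.11  -2.465] sd [0.268 0.405 0.255] sem [0.109 0.165 0.104] T [0.047 0.019 0.015]
```

View pics/w14.png

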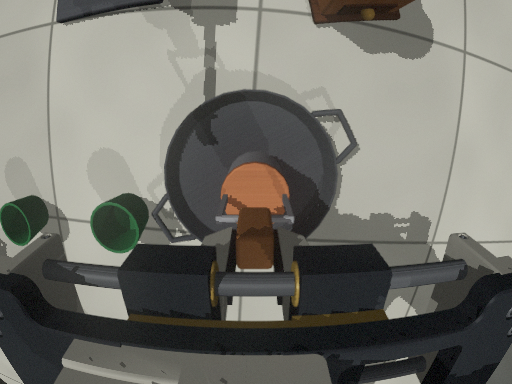

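View pics/s7.png

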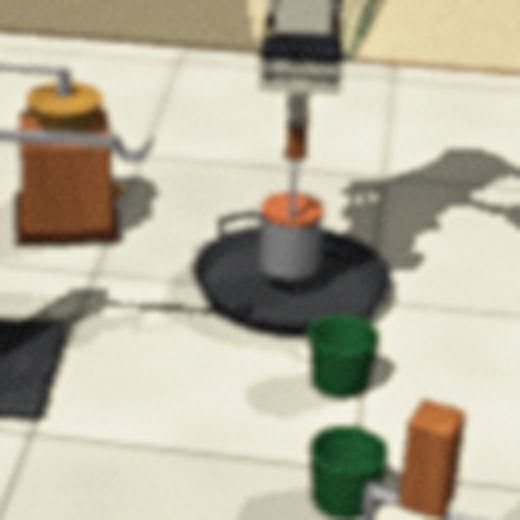

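Call:
carry_out(targets=[[[-0.006,-0.004,0.005],0],[[-0.001,0,0.006],0],[[0,0,0.005],0],[[0,0,0.003],0],[[0,0,0.002],0],[[0,0,0.001],0],[[0,0,0.001],0],[[0,0,0],0],[[0,0,0],0]])

```text
time: 31.95
tool_pos: [0.4534, -0.2453, 0.1387]
tool_rot: [3.142, -0.002, 0.07]
contact_force: [0.6, 0.4, -2.9]
opening: 0.0219
```

```bash
python3 - <<'E'
from h import *
force(8)
go([0.453,-0.2445,0.136],.07)
E
```

```text
t 32.35 F [ 0.099  0.249 -2.812] sd [0.665 0.518 0.549] sem [0.235 0.183 0.194] T [ 0.012  0.022 -0.012]
pos [ 0.4533 -0.2452  0.1386] yaw 0.0699 tool shift [-0.0003 -0.0007  0.0026] twist -0.0001 tool down tilt [ 2.2e-03  3.0e-04 -1.0e+00]
```

Still carrying the full weight at 0.1386, so contact is a few millimetres lower. I'll creep down.

Call:
carry_out(targets=[[[0,0,0.001],0],[[0,0,0.001],0],[[0,0,0.0005],0],[[0,0,0],0]])

```text
time: 32.85
tool_pos: [0.4539, -0.2455, 0.1383]
tool_rot: [3.14, -0.004, 0.07]
contact_force: [-0.1, -0.1, -1.0]
opening: 0.0216
```

```bash
python3 - <<'E'
from h import *
force(10)
go([0.453,-0.2445,0.136],.07)
E
```

```text
t 33.35 F [-1.293  0.881  1.906] sd [0.42  0.421 0.482] sem [0.133 0.133 0.153] T [0.309 0.301 0.035]
pos [ 0.454  -0.2457  0.1382] yaw 0.0699 tool shift [-0.0009 -0.0012  0.0022] twist -0.0001 tool down tilt [ 0.0046 -0.0013 -1.    ]
```

Call:
carry_out(targets=[[[0,0,0],0],[[0,0,0],0]], grip_force=4)

```text
time: 33.6
tool_pos: [0.4543, -0.2459, 0.1383]
tool_rot: [3.139, -0.005, 0.07]
contact_force: [-0.5, 0.2, 1.2]
opening: 0.0222
```

Call:
carry_out(targets=[[[0,0,0],0],[[0,0,0],0],[[0,0,0],0],[[0,0,0],0],[[0,0,0],0],[[0,0,0],0],[[0,0,0],0]], fingers=0.3)

```text
time: 34.48
tool_pos: [0.4546, -0.2462, 0.138]
tool_rot: [3.139, -0.006, 0.07]
contact_force: [0.3, -0.8, 0.2]
opening: 0.0641
```

Call:
carry_out(targets=[[[0,0,-0.01],0],[[0,0,-0.025],0],[[0,0,-0.03],0],[[0,0,-0.03],0],[[0,0,-0.02],0],[[0,0,0],0],[[0,0,0],0],[[0,0,0],0]])

```text
time: 35.48
tool_pos: [0.4535, -0.2456, 0.2587]
tool_rot: [3.138, -0.006, 0.07]
contact_force: [0.8, 0.6, -0.7]
opening: 0.0646
```

```bash
python3 - <<'E'
from h import *
im=eyes.read_camera("side");cv2.imwrite("pics/s8.png",cv2.resize(im[130:330,180:350,::-1],None,fx=3,fy=3,interpolation=2))
im=eyes.read_camera("wrist");cv2.imwrite("pics/w15.png",im[:,:,::-1])
s=monitor.observe();print(s["time"],s["opening"],s["tool_pos"])
E
```

```text
35.575 0.06416714942292392 [ 0.4534754  -0.24558089  0.25855558]
```

View pics/w15.png

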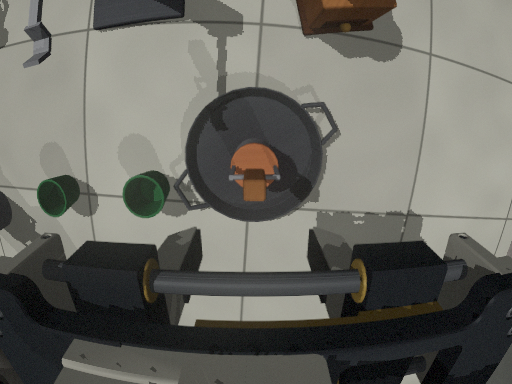

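View pics/s8.png

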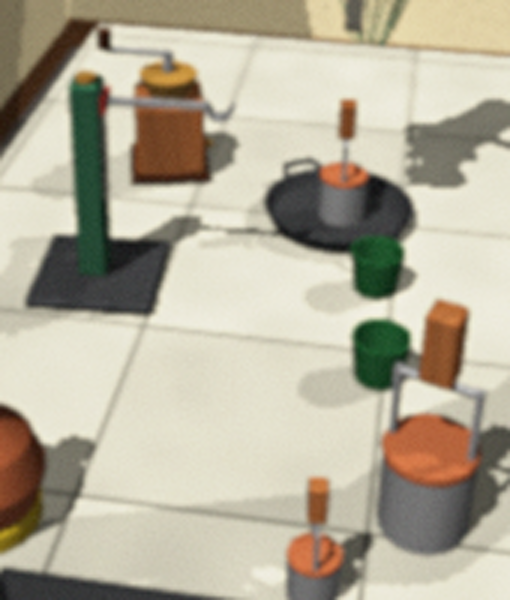

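The tin stands upright in the pan at wrist (255,165) and side (343,200 in the crop). The hook is back at its top and empty, and the hand is clear.

```bash
python3 - <<'E'
from cell import order
print(order.hand_in())
E
```

```text
the job is handed in; nothing more can be done
None
```

The middle-sized tin hung on the hook with my hand off it for about 3 s. I then lifted it off slowly and stood it in the roasting pan. The job was handed in at about 35.6 s of the 72 s allowed.

**Weighing and hanging:** the tin felt like about 2.3–2.4 N. I lowered it onto the hook at about 12–16 mm/s, until the felt force read about 0 N (−0.01 ± 0.08).

**Check that disagreed:** with the hand open, the force reading was about −0.35 N, not zero. So at release I was pushing down by roughly 0.3 N, and the wrist pictures suggest the tin rose 3–4 mm. By the given figure (0.15 m/s per newton), that is a hook speed of about 0.05 m/s. This is under the 0.08 m/s jerk limit, but I did not measure the speed directly. For the last 1.2 s or so before I took hold of it again, the tin was still in the side view to within 0.2 pixels.

**Setting down:** the first contact with the pan floor pressed with about 2 N, and then I let go.

**Last checks:**
- The tin stands upright near the middle of the pan.
- The hook is empty and at its top.
- The gripper is about 120 mm above where it let go.
- The cups and grinder look unmoved, judged by eye. The jebena was only partly in the last picture, and nothing came near it.

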